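# Dry-stack a strip glue-up on two bearers

## Task

Set out the glue-up dry on the screwed-down metal bearer: put the squared wooden block down as a second bearer on the robot's side of it, parallel and squarely opposite, leaving a gap as wide as the block itself (45 mm). Lay the plain wooden strip centrally and squarely across both bearers, then the white-faced strip (white face up) centred along it, then the cork sanding block lengthwise in the middle on top. Leave all the other things where they are.

Things in the scene. Friction and masses are not known exactly. Their poses are not given: they have to be found in the camera images.
- bearer_top (a point): Fixed metal bearer: grey metal block 45 wide (x) x 90 long (y) x 45 mm high on an 8 mm thick foot 134 mm long (y), a screw at each end. This point is the centre of its top face, 45 mm above the worktop. x points across it, away from the robot (within 0.25 rad of straight ahead), z up. The wooden block belongs on its -x side, centre to centre 90 mm.
- wood_block: Thick squared wooden block, 45 (x) x 90 (y) x 45 mm (z), lying on a long side. Origin: centre of its underside; y runs along its length, x across its width, z up.
- plain_strip: Plain bare wooden strip, 50 (x) x 160 (y) x 18 mm (z), solid. Origin: centre of its underside; y runs along its length, x across its width, z up.
- white_strip: Wooden strip with a white upper face and four dark holes, 60 (x) x 145 (y) x 19 mm (z), solid. The white face is up (+z) at the start. Origin: centre of its underside; y runs along its length, x across its width, z up.
- cork_block: Brown cork sanding block, 60 (x) x 110 (y) x 30 mm (z), thicker, shorter and wider than the plain strip. Origin: centre of its underside; y runs along its length, x across its width, z up.
- tape_measure: Bystander: yellow tape measure standing on edge, 37 x 103 x 64 mm high, behind the work. Origin: centre of its underside.
- caliper: Bystander: steel caliper lying flat, 60 x 236 (y) x 10 mm, behind the work. Origin: centre of its underside.
- glue_bottle: Bystander: white glue bottle with orange nozzle, 62 mm across, 196 mm high, standing at the left. Origin: centre of its underside.

How it is judged:
By the outcome, as a careful person would: the job done as asked, in the order asked, and still so for the second after the job is handed in, with the robot touching nothing.
It also fails if it takes over 109 s, if anything falls off the work surface, if the arm or the gripper's body presses on something with over 40 N, if the wrist force passes 120 N, or if a joint passes its speed limit or range.

## Robot

A 6-joint arm with a two-finger parallel gripper is mounted at the origin on a cart in front of the work surface, level with it; the furniture and walls round the work are solid. World frame = base frame: x ahead of the robot, y to its left, z up, the work surface at z = 0. Lengths are in m, angles in rad, forces in N, time in s.
With the tool pointing down it reaches from about 0.425 to 0.95 m from the base axis. Payload 3.5 kg.
Tool frame: the origin (TCP) lies midway between the tips of the shut fingers; the grasp point (between the pads) lies 19 mm behind it (ctrl.hold_point_z is the distance from the TCP to the grasp point, in m); z points along the fingers, y is the line along which they close (so a half turn about z gives the same grasp; the last joint's range is limited). The gripper opens to 85 mm and grips with 20 to 120 N. Pads are 22 mm wide; open, the fingers measure 114 mm over their backs; the gripper's body (76 mm by 85 mm) begins 54 mm behind the grasp point. The pads swing forward as they close: fully open they stand 13 mm farther back than shut.
Start: joints at [-1.498, 0.286, 1.577, -0, 1.279, -0.15], TCP at [0.149, -0.658, 0.231] pointing down, gripper open.
Joint ranges: [-2.77, 2.77], [-0.9, 2.22], [0.21, 2.48], [-1.53, 4.67], [0.24, 2.81], [-2.84, 2.84]. Speed limits (rad/s): [2.79, 2.79, 3.14, 3.14, 3.14, 3.14].

## Interface

Orientations are given as a unit quaternion [x, y, z, w].
In Python, from plant import readout, cams, sign_off, ctrl gives the robot as it stands. The module is installed in compiled form; this text tells all that it offers.
- The arm moves only by the tool step_arm, never from a script. Its argument "increments" is a list of rows, each a list of 2 entries, a list of its own where there are three numbers: the shift along the world's x, y, z in mm, then the turn, a rotation vector about the world's x, y, z in rad. In form: [[[x, y, z], [rx, ry, rz]], ...]. A call has 1 to 8 rows; each row shifts and turns the commanded pose from where the row before left it; what a row does not reach is not made up. A row lasts 1/12 s, in which the tool goes at most 41.7 mm and 7.16 degrees, less where a joint would pass 70% of its speed; a pose out of reach is approached as far as the arm can. A call is refused whole if a number of a shift passes 41.7 or a number of a turn 0.125, either way. A call with a gripper value outside its range is refused whole. "fingers" is the opening, from -1 (shut) to 1 (fully open), set as the call begins (left out, the last holds). The fingers move at their own pace and stop on an object; "grip_force" is the grip in N (left out, the last holds). Time passes only in rows, so rows that do not move let the fingers close. It gives the time, the measured TCP pose, the force, the opening and the grip force at its end, in the units of the state.
- readout.get_state(): the state, without advancing time (a new reading comes with each control period).
- cams.read_camera(name): name is "scene" or "top" or "wrist"; returns the picture (384x512x3 uint8, red, green, blue); there is no depth.
- cams.get_calibration(name): a dict with "fx", "fy", "cx", "cy" (pixels), "distortion" ([k1, k2, p1, p2, k3] as OpenCV has them; the pictures are not rectified), "eye" and "rotation" of the camera in the world; the wrist camera has in their place "T_tool_cam" (4x4, takes a point from camera to tool coordinates, whose origin is the TCP and whose axes are the flange's). Camera axes: x right, y up, looking along -z (the intrinsics and any distortion apply to the point x, -y, -z); pixel columns grow to the right and rows downward; lengths in m; the calibration is good to about 2 mm. A picture is of the moment at which its call begins: read the wrist's pose just before it. get_calibration takes no time and is no camera call.
- sign_off(): hands the job in; it is judged then, once.
The state is a dict: "time": time; "qpos": joint angles; "dq": joint speeds; "joint_efforts": joint torques, N m; "eef_pos": TCP position; "tcp_rot": TCP orientation; "contact_force": force on the tool from outside, world axes, zero at the start; "wrist_torque": the same for the moment, N m; "opening": opening from 0.0 (shut) to 1.0 (fully open); "finger_force": force on a finger pad.
Only numpy, scipy, OpenCV 4.12 (cv2) and the standard library are available. Lean on these libraries where they do the work, as an engineer would, in place of code of your own. Each camera call takes 0.05 s, during which the arm holds its last target. There are 200 camera calls.

## Working session

There is one attempt and no reset: what is moved stays moved. The work goes in short steps, Python scripts to look and compute and a tool call to move; the robot and the scene stay as the last step left them, time stands still between calls to the robot, and variables do not carry over. Pictures are saved under pics/ and viewed, at most 14 in all, crops included, and the job is handed in when it is done.

Besides the shell and the picture viewer there is one more tool, called as name(argument=value, ...) on one line, values as JSON. step_arm: Moves the arm, as the interface text tells. Its arguments: {"type":"object","properties":{"increments":{"type":"array","items":{"type":"array"}},"fingers":{"type":"number"},"grip_force":{"type":"number"}},"required":["increments"]}

```bash
mkdir -p pics; python3 - <<'E'
from plant import readout,cams,ctrl
import cv2,json
print(readout.get_state()); print(ctrl.hold_point_z)
for n in ("scene","top","wrist"):
    c=cams.get_calibration(n); print(n,c)
    cv2.imwrite(f"pics/{n}0.png",cams.read_camera(n)[:,:,::-1])
E
```

```text
{'time': 0.0, 'qpos': array([-1.49800719e+00,  2.87173653e-01,  1.57821985e+00, -7.66577195e-07,
        1.27858081e+00, -1.49979690e-01]), 'dq': array([ 0.00058018,  0.00092212,  0.00087239, -0.00023428, -0.00103557,
        0.00010128]), 'joint_efforts': array([-1.51256780e-03, -4.05988848e+01, -2.92626446e+01, -2.44339353e-04,
        5.88604657e-03,  5.51477839e-06]), 'eef_pos': array([ 0.14912106, -0.6576343 ,  0.22991865]), 'tcp_rot': array([ 9.93802450e-01,  1.11154274e-01,  4.55822690e-05, -1.18995483e-03]), 'contact_force': array([-0.18360758,  0.12984782,  0.15156143]), 'wrist_torque': array([-0.02914822, -0.02971491, -0.0126861 ]), 'finger_force': 0.0, 'opening': 1.000617761329281}
0.0187
scene {'fx': 383.46315549047574, 'fy': 383.46315549047574, 'cx': 258.6561692068274, 'cy': 187.92581220542053, 'distortion': array([-0.05813699,  0.        ,  0.        ,  0.        ,  0.        ]), 'eye': array([-0.1824279 ,  0.54800505,  0.79955675]), 'rotation': array([-0.18820581,  0.37474737,  0.80255089, -0.42432895])}
top {'fx': 457.4121782780926, 'fy': 457.4121782780926, 'cx': 253.42428215827474, 'cy': 195.66251863150066, 'distortion': array([-0.06333385,  0.        ,  0.        ,  0.        ,  0.        ]), 'eye': array([0.44778301, 0.03772963, 1.49144031]), 'rotation': array([ 0.01343722, -0.02171649, -0.70099702,  0.71270682])}
wrist {'fx': 327.215961121435, 'fy': 327.215961121435, 'cx': 254.9281816033842, 'cy': 188.65401899059214, 'distortion': array([-0.05000773,  0.        ,  0.        ,  0.        ,  0.        ]), 'T_tool_cam': array([[-6.04248008e-04,  9.63270559e-01,  2.68532056e-01,
         6.84810565e-02],
       [ 9.99999753e-01,  6.78162435e-04, -1.82496085e-04,
        -3.41569371e-04],
       [-3.57901459e-04,  2.68531879e-01, -9.63270731e-01,
        -1.41368257e-01],
       [ 0.00000000e+00,  0.00000000e+00,  0.00000000e+00,
         1.00000000e+00]])}
```

View pics/top0.png

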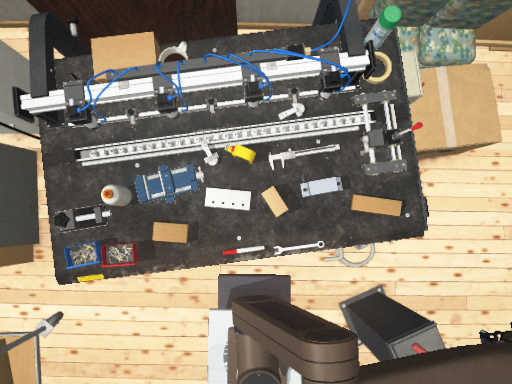

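View pics/scene0.png

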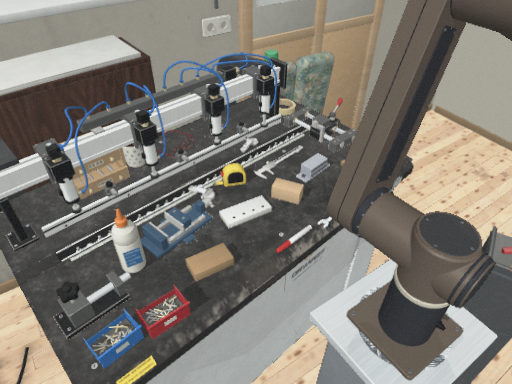

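The top view (512x384) shows the cork at (170,232), the white strip at (228,199), the wood block at (274,201), the metal bearer at (322,187) and the plain strip at (377,205). The scene view agrees, except that the arm hides the plain strip.

```bash
cat > h.py <<'E'
import cv2,numpy as np
from scipy.spatial.transform import Rotation as R
from plant import readout,cams,ctrl
def cam(name):
    "picture (BGR) and ray caster (pixels, z) -> world xy"
    c=cams.get_calibration(name); s=readout.get_state()
    im=np.ascontiguousarray(cams.read_camera(name)[:,:,::-1])
    if name=="wrist":
        T=np.eye(4);T[:3,:3]=R.from_quat(s["tcp_rot"]).as_matrix();T[:3,3]=s["eef_pos"]
        T=T@c["T_tool_cam"]; M,e=T[:3,:3],T[:3,3]
    else: M,e=R.from_quat(c["rotation"]).as_matrix(),c["eye"]
    K=np.array([[c["fx"],0,c["cx"]],[0,c["fy"],c["cy"]],[0,0,1]])
    def cast(p,z):
        u=cv2.undistortPoints(np.float64(p).reshape(-1,1,2),K,c["distortion"]).reshape(-1,2)
        d=np.c_[u[:,0],-u[:,1],-np.ones(len(u))]@M.T
        return (e+d*((z-e[2])/d[:,2])[:,None])[:,:2]
    def proj(P):
        q=(np.float64(P).reshape(-1,3)-e)@M
        return cv2.projectPoints(q*[1,-1,-1],np.zeros(3),np.zeros(3),K,c["distortion"])[0].reshape(-1,2)
    return im,cast,proj
def rect(pts):
    "world contour points -> centre mm, (short,long) mm, yaw of the short axis in (-90,90]"
    r=cv2.minAreaRect(np.float32(pts*1000)); b=cv2.boxPoints(r)
    a,c=b[1]-b[0],b[2]-b[1]
    if np.hypot(*a)>np.hypot(*c): a,c=c,a
    y=np.degrees(np.arctan2(a[1],a[0])); y=(y+90)%180-90
    return np.round(r[0],1),(round(float(np.hypot(*a)),1),round(float(np.hypot(*c)),1)),round(float(y),1)
E
python3 - <<'E'
from h import *
im,cast,proj=cam("top")
hsv=cv2.cvtColor(im,cv2.COLOR_BGR2HSV)
for n,p,z in (("cork",(170,232),.03),("white",(240,200),.019),("block",(274,201),.045),("bearer",(322,187),.045),("plain",(377,205),.018)):
    c=im[p[1]-3:p[1]+4,p[0]-3:p[0]+4].reshape(-1,3).mean(0)
    m=(np.abs(im.astype(float)-c).max(2)<40).astype(np.uint8)
    k,l=cv2.connectedComponents(m)
    m=(l==l[p[1],p[0]]).astype(np.uint8)
    cn=max(cv2.findContours(m,0,cv2.CHAIN_APPROX_NONE)[0],key=len)
    print(n,c.round(),rect(cast(cn.reshape(-1,2),z)))
E
```

```text
cork [105. 162. 204.] (array([400.3, 286.8]), (57.6, 107.3), -3.0)
white [240. 244. 244.] (array([511.3, 104.8]), (59.3, 143.8), -4.4)
block [153. 208. 237.] (array([504.5, -45.4]), (44.9, 87.0), -55.5)
bearer [227. 220. 215.] (array([ 556.1, -198.8]), (42.6, 88.7), 10.9)
plain [104. 163. 206.] (array([ 498., -378.]), (48.8, 159.2), -7.2)
```

step_arm(increments=[[[22, 33.5, 0], [0, 0, 0.024]], [[22, 33.5, 0], [0, 0, 0.024]], [[22, 33.5, 0], [0, 0, 0.024]], [[22, 33.5, 0], [0, 0, 0.024]], [[22, 33.5, 0], [0, 0, 0.024]], [[22, 33.5, 0], [0, 0, 0.024]], [[22, 33.5, 0], [0, 0, 0.024]], [[22, 33.5, 0], [0, 0, 0.024]]])

```text
time: 0.87
eef_pos: [0.3258, -0.3884, 0.2312]
tcp_rot: [0.978, 0.206, 0.0, 0.0]
contact_force: [-0.4, -0.2, 0.5]
opening: 1.002
finger_force: 0.0
```

step_arm(increments=[[[22, 33.5, 0], [0, 0, 0.024]], [[22, 33.5, 0], [0, 0, 0.024]], [[22, 33.5, 0], [0, 0, 0.024]], [[22, 33.5, 0], [0, 0, 0.024]], [[22, 33.5, 0], [0, 0, 0.024]], [[22, 33.5, 0], [0, 0, 0.024]], [[22, 33.5, 0], [0, 0, 0.024]], [[0, 0, 0], [0, 0, 0]]])

```text
time: 1.53
eef_pos: [0.4815, -0.1503, 0.2314]
tcp_rot: [0.957, 0.291, 0.001, -0.001]
contact_force: [-0.3, -0.5, 0.1]
opening: 0.997
finger_force: 0.0
```

```bash
python3 - <<'E'
from h import *
s=readout.get_state(); print(s["time"],s["eef_pos"],R.from_quat(s["tcp_rot"]).as_matrix().round(3))
im,cast,proj=cam("wrist"); cv2.imwrite("pics/w1.png",im)
print(proj([[.5045,-.0454,.045],[.5561,-.1988,.045]]))
E
```

```text
1.5333 [ 0.48146293 -0.15034337  0.23135424] [[ 0.831  0.557  0.001]
 [ 0.557 -0.831  0.002]
 [ 0.003 -0.001 -1.   ]]
[[178.20747038  88.9656038 ]
 [337.23683815 133.17435087]]
```

View pics/w1.png

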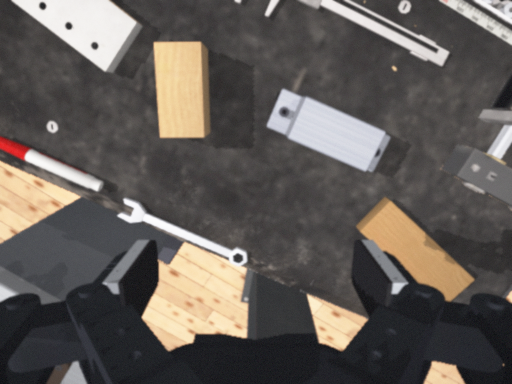

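The wrist view shows the block at (181,90), axis-aligned as intended, the bearer top at about (337,133) with screws on its foot, the plain strip at (415,250) and the white strip at top left.

```bash
cat >> h.py <<'E'
def fit(im,cast,p,z,tol=30):
    p=tuple(int(round(v)) for v in p)
    m=np.zeros((im.shape[0]+2,im.shape[1]+2),np.uint8)
    g=cv2.medianBlur(im,3).astype(float); c=np.median(g[p[1]-8:p[1]+9,p[0]-8:p[0]+9].reshape(-1,3),axis=0)
    b=(np.abs(g-c).max(2)<tol).astype(np.uint8)
    b=cv2.morphologyEx(b,cv2.MORPH_OPEN,np.ones((3,3)))
    b=(lambda l:(l==l[p[1],p[0]]).astype(np.uint8))(cv2.connectedComponents(b)[1])
    cn=max(cv2.findContours(b,0,cv2.CHAIN_APPROX_NONE)[0],key=len).reshape(-1,2)
    return (c.round(),)+rect(cast(cn,z))
E
python3 - <<'E'
from h import *
im,cast,proj=cam("wrist")
for t in (18,25,35): print(t,"block",fit(im,cast,(178,89),.045,t),"\n  bearer",fit(im,cast,(337,133),.045,t),"\n plain",fit(im,cast,(415,250),.018,t))
im,cast,proj=cam("top")
print(im[187-9:187+10:3,322-22:322+23:4].mean(2).astype(int))
E
```

```text
18 block (array([156., 208., 239.]), array([503.5, -46.6]), (43.2, 86.7), -56.5) 
  bearer (array([226., 218., 216.]), array([ 554.6, -198.9]), (41.4, 86.7), 11.3) 
 plain (array([112., 163., 207.]), array([ 497.5, -377.8]), (48.3, 156.6), -6.6)
25 block (array([156., 208., 239.]), array([503.6, -46.7]), (43.5, 86.8), -56.5) 
  bearer (array([226., 218., 216.]), array([ 554.6, -199. ]), (41.8, 87.4), 11.2) 
 plain (array([112., 163., 207.]), array([ 497.1, -378.4]), (48.5, 157.7), -6.8)
35 block (array([156., 208., 239.]), array([503.6, -46.9]), (43.9, 88.6), -56.4) 
  bearer (array([226., 218., 216.]), array([ 554.6, -199. ]), (42.4, 88.2), 11.1) 
 plain (array([112., 163., 207.]), array([ 496.9, -378. ]), (48.9, 158.9), -7.1)
[[ 67  66  64  71  68  59  55 204 213 151 140  49]
 [ 63  87  82 208 213  62  41 193 219 197 143  54]
 [165 219 165 219  65  78  62  54 139 202 141  54]
 [ 94 220 154 217  67  84  84  65  57  96 163  49]
 [ 67  74 173  52  83  47  53  81  71  59  53  37]
 [ 63 212 206  54  95  93  93  92  84  77  60  51]
 [ 57 176  75  80  72  76 102  93  95  89  75  67]]
```

step_arm(increments=[[[7.5, 34.5, -20], [0, 0, -0.005]], [[7.5, 34.5, -20], [0, 0, 0]], [[7.5, 34.5, -20], [0, 0, 0]], [[0, 0, -40], [0, 0, 0]], [[0, 0, -40], [0, 0, 0]], [[0, 0, 0], [0, 0, 0]]])

```text
time: 2.18
eef_pos: [0.4952, -0.0513, 0.0832]
tcp_rot: [0.959, 0.284, -0.007, -0.005]
contact_force: [-1.6, 0.2, -1.1]
opening: 0.998
finger_force: 0.0
```

```bash
python3 - <<'E'
from h import *
s=readout.get_state(); print(s["time"],s["eef_pos"],R.from_quat(s["tcp_rot"]).as_matrix().round(3)[:,0])
im,cast,proj=cam("wrist"); cv2.imwrite("pics/w2.png",im)
p=proj([[.5037,-.0467,.045]])[0]; print(p)
for t in (25,35): print(fit(im,cast,p,.045,t))
E
```

```text
2.1833 [ 0.49517969 -0.0513409   0.08323113] [ 0.838  0.545 -0.011]
[257.26857551 202.75821859]
(array([144., 193., 229.]), array([503.7, -46.1]), (43.7, 88.1), -56.5)
(array([144., 193., 229.]), array([503.9, -45.9]), (44.1, 88.6), -56.6)
```

View pics/w2.png

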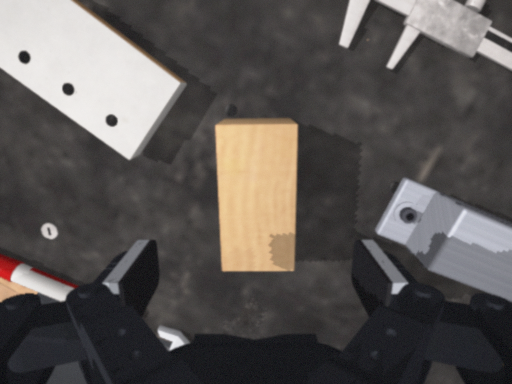

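The block sits centred between the fingers at (257,195).

step_arm(increments=[[[0, 0, 0], [0, 0, 0]], [[0, 0, 0], [0, 0, 0]]])

```text
time: 2.4
eef_pos: [0.5036, -0.054, 0.0943]
tcp_rot: [0.959, 0.284, 0.002, 0.001]
contact_force: [-0.4, -0.0, -0.0]
opening: 1.0
finger_force: 0.0
```

step_arm(increments=[[[0, 8, -20], [0, 0, 0]], [[0, 0, -30], [0, 0, 0]], [[0, 0, -25], [0, 0, 0]], [[0, 0, -13], [0, 0, 0]], [[0, 0, 0], [0, 0, 0]], [[0, 0, 0], [0, 0, 0]]])

```text
time: 2.9
eef_pos: [0.5033, -0.0453, 0.0053]
tcp_rot: [0.959, 0.284, 0.001, 0.001]
contact_force: [-0.9, -0.3, -0.0]
opening: 1.004
finger_force: 0.0
```

step_arm(increments=[[[0, 0, 0], [0, 0, 0]], [[0, 0, 0], [0, 0, 0]], [[0, 0, 0], [0, 0, 0]], [[0, 0, 0], [0, 0, 0]], [[0, 0, 0], [0, 0, 0]], [[0, 0, 0], [0, 0, 0]]], fingers=-1, grip_force=50)

```text
time: 3.4
eef_pos: [0.5033, -0.0449, 0.0052]
tcp_rot: [0.959, 0.285, 0.001, 0.001]
contact_force: [-1.3, -0.9, 7.0]
opening: 0.521
finger_force: 51.9
```

step_arm(increments=[[[0, 0, 20], [0, 0, 0]], [[0, 0, 35], [0, 0, 0]], [[-2, -10, 5], [0, 0, 0.1]], [[-4, -18, 0], [0, 0, 0.12]], [[-4, -18, 0], [0, 0, 0.12]], [[-4, -18, 0], [0, 0, 0.12]], [[-4, -18, 0], [0, 0, 0.12]], [[-4, -18, 0], [0, 0, 0.12]]])

```text
time: 4.07
eef_pos: [0.4789, -0.1447, 0.063]
tcp_rot: [0.801, 0.599, -0.0, -0.0]
contact_force: [-0.2, -0.9, -1.4]
opening: 0.521
finger_force: 51.4
```

step_arm(increments=[[[-4, -18, 0], [0, 0, 0.12]], [[-4, -18, 0], [0, 0, 0.12]], [[-4, -18, 0], [0, 0, 0.12]], [[-3, -18, 0], [0, 0, 0.12]], [[0, 0, 0], [0, 0, 0.01]], [[0, 0, 0], [0, 0, 0]], [[0, 0, 0], [0, 0, 0]]])

```text
time: 4.65
eef_pos: [0.4643, -0.2155, 0.0629]
tcp_rot: [0.635, 0.773, 0.0, -0.001]
contact_force: [0.5, 0.3, -1.3]
opening: 0.515
finger_force: 51.4
```

```bash
cat >> h.py <<'E'
def pose():
    s=readout.get_state(); M=R.from_quat(s["tcp_rot"]).as_matrix()
    print("t",round(s["time"],2),"tcp",(s["eef_pos"]*1000).round(1),"yaw",np.degrees(np.arctan2(M[1,0],M[0,0])).round(2),"tilt",M[:2,2].round(3),"open",round(s["opening"],3))
E
python3 - <<'E'
from h import *
pose()
im,cast,proj=cam("wrist"); cv2.imwrite("pics/w3.png",im)
p=proj([[.5548,-.199,.045]])[0]; print(p)
for t in (25,35): print(fit(im,cast,p,.045,t))
E
```

```text
t 4.65 tcp [ 464.3 -215.5   62.9] yaw 101.18 tilt [-0.001  0.001] open 0.515
[426.44630143 234.10067073]
(array([218., 206., 203.]), array([ 552.7, -196.2]), (42.2, 81.9), 11.2)
(array([218., 206., 203.]), array([ 552.7, -196.5]), (42.6, 82.6), 11.1)
```

View pics/w3.png

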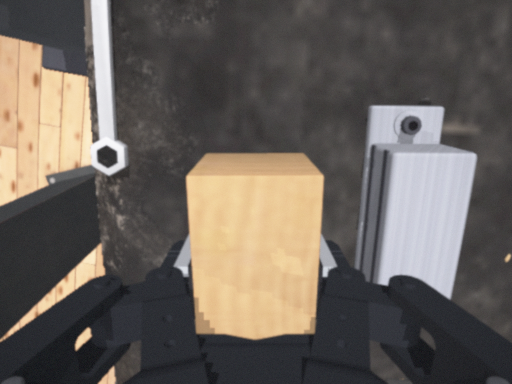

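The held block is at (255,250) and square with the bearer at (420,220), with the gap clear. The lower end of the bearer is occluded. I'll lower it and measure both at the same height.

step_arm(increments=[[[2, -0.5, -20], [0, 0, 0]], [[0, 0, -20], [0, 0, 0]], [[0, 0, -13], [0, 0, 0]], [[0, 0, 0], [0, 0, 0]], [[0, 0, 0], [0, 0, 0]]])

```text
time: 5.12
eef_pos: [0.4661, -0.2155, 0.0096]
tcp_rot: [0.634, 0.773, -0.0, -0.001]
contact_force: [0.4, -1.5, -1.5]
opening: 0.519
finger_force: 51.5
```

```bash
python3 - <<'E'
from h import *
pose()
im,cast,proj=cam("wrist"); cv2.imwrite("pics/w4.png",im)
for t in (20,30):
  for P in ([.5548,-.185,.045],[.4665,-.200,.05]):
    p=proj([P])[0]; print(p,fit(im,cast,p,P[2],t))
E
```

```text
t 5.12 tcp [ 466.1 -215.5    9.6] yaw 101.31 tilt [-0.002  0.002] open 0.519
[504.84830581 256.79019973] (array([227., 219., 218.]), array([ 544.3, -191.7]), (30.1, 74.3), 24.5)
[263.358895   258.96946065] (array([167., 220., 246.]), array([ 463.7, -201.8]), (43.5, 61.9), 11.0)
[504.84830581 256.79019973] (array([227., 219., 218.]), array([ 544.2, -191.9]), (30.4, 74.9), 24.5)
[263.358895   258.96946065] (array([167., 220., 246.]), array([ 463.5, -200.7]), (43.9, 64.2), 10.7)
```

View pics/w4.png

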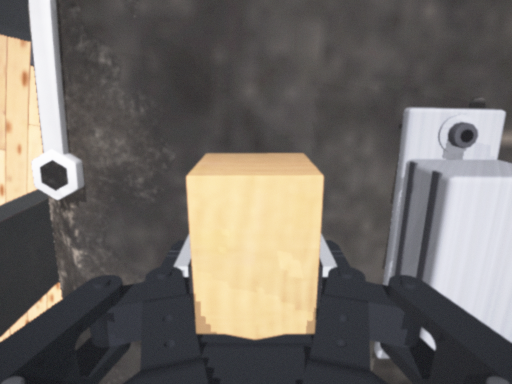

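```bash
python3 - <<'E'
import cv2
im=cv2.imread("pics/w4.png"); c=im[140:290,380:512]
cv2.imwrite("pics/c4.png",cv2.resize(c,None,fx=4,fy=4,interpolation=cv2.INTER_CUBIC))
E
```

```text
(no output)
```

View pics/c4.png

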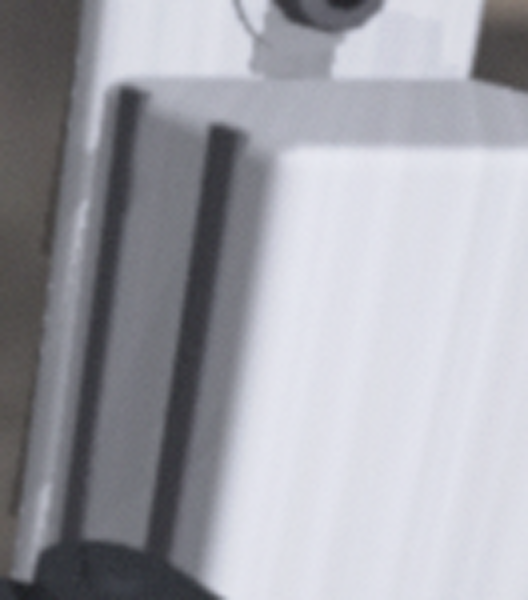

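The crop shows the bearer's near top corner at full-image (448,177.5), with its left top edge running to (433,280).

```bash
python3 - <<'E'
from h import *
im,cast,proj=cam("wrist")
q=cast([[448,177.5],[433,280],[508,177.2]],.045)*1000; print(q)
y=q[0]-q[1]; print("yaw",np.degrees(np.arctan2(y[1],y[0]))-90)
for yaw in (11.1,):
    a=np.radians(yaw); X=np.array([np.cos(a),np.sin(a)]);Y=np.array([-X[1],X[0]])
    c=q[0]+22.5*X-45*Y; print("bearer",c,"block target",c-90*X)
    for n,b in (("cam",np.array([457.8,-171.4])-45*Y),("tcp",np.array([466.1,-215.5]))): print(n,b,"gap centre",(c-b)@X,"along",(b-c)@Y)
E
```

```text
[[ 523.94092461 -161.58443413]
 [ 532.54273278 -200.29585607]
 [ 545.24889702 -157.16827208]]
yaw 12.527778044750463
bearer [ 554.68349805 -201.41085977] block target [ 466.36715829 -218.73783675]
cam [ 466.46348849 -215.55816988] gap centre 89.29331615427081 along 3.101638097323541
tcp [ 466.1 -215.5] gap centre 89.6388057669277 along 3.2286992931005116
```

step_arm(increments=[[[-0.1, -2.1, 0], [0, 0, -0.004]], [[0, 0, -4.5], [0, 0, 0]], [[0, 0, 0], [0, 0, 0]], [[0, 0, 0], [0, 0, 0]]])

```text
time: 5.55
eef_pos: [0.4666, -0.2189, 0.0059]
tcp_rot: [0.636, 0.772, 0.0, 0.0]
contact_force: [0.9, -0.4, -0.8]
opening: 0.521
finger_force: 51.5
```

step_arm(increments=[[[0, 0, 0], [0, 0, 0]], [[0, 0, 0], [0, 0, 0]], [[0, 0, 0], [0, 0, 0]], [[0, 0, 0], [0, 0, 0]]], fingers=0.7)

```text
time: 5.88
eef_pos: [0.4668, -0.2191, 0.0061]
tcp_rot: [0.636, 0.772, 0.0, 0.0]
contact_force: [-0.2, 0.4, -0.6]
opening: 0.853
finger_force: 0.0
```

step_arm(increments=[[[0, 0, 25], [0, 0, 0]], [[0, 0, 30], [0, 0, 0]], [[12, 3, 30], [0, 0, 0]], [[12, 3, 30], [0, 0, 0]], [[12, 3, 30], [0, 0, 0]], [[10, 3, 0], [0, 0, 0]], [[0, 0, 0], [0, 0, 0]], [[0, 0, 0], [0, 0, 0]]])

```text
time: 6.55
eef_pos: [0.5123, -0.2065, 0.1502]
tcp_rot: [0.635, 0.772, -0.0, -0.001]
contact_force: [-0.5, -0.4, -0.1]
opening: 0.852
finger_force: 0.0
```

```bash
python3 - <<'E'
from h import *
pose()
im,cast,proj=cam("wrist"); cv2.imwrite("pics/w5.png",im)
for t in (15,25,35):
  r=[]
  for P in ([.5548,-.199,.045],[.4665,-.217,.045]):
    p=proj([P])[0]; f=fit(im,cast,p,P[2],t); r.append(f[1]); print(p,f)
  a=np.radians(f[3]); X=np.array([np.cos(a),np.sin(a)]); d=r[0]-r[1]; print(d@X,d@[-X[1],X[0]])
E
```

```text
t 6.55 tcp [ 512.3 -206.5  150.2] yaw 101.11 tilt [-0.001  0.   ] open 0.852
[309.59862339 189.13858314] (array([228., 220., 219.]), array([ 554.3, -199.3]), (41.3, 86.3), 11.2)
[194.70536115 189.97568498] (array([162., 216., 243.]), array([ 467.2, -218.4]), (43.4, 87.7), 11.4)
89.15687451079324 1.5072250882530005
[309.59862339 189.13858314] (array([228., 220., 219.]), array([ 554., -199.]), (42.0, 87.1), 11.2)
[194.70536115 189.97568498] (array([162., 216., 243.]), array([ 467.2, -218.4]), (43.7, 87.7), 11.3)
88.91870756015086 2.0157990555537593
[309.59862339 189.13858314] (array([228., 220., 219.]), array([ 554.2, -199. ]), (42.7, 87.1), 11.2)
[194.70536115 189.97568498] (array([162., 216., 243.]), array([ 467.3, -218.5]), (44.0, 89.3), 11.3)
89.0363636404298 2.094265906984158
```

View pics/w5.png

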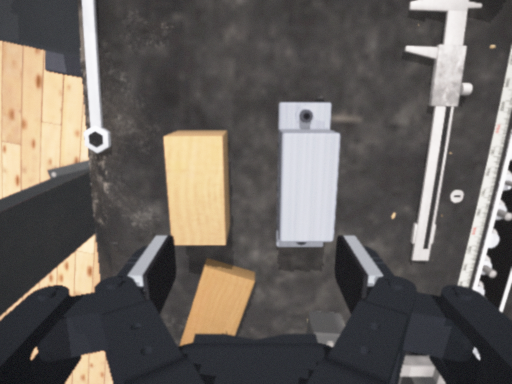

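The view shows the block at (198,190) and the bearer at (310,187), parallel to each other. The edge profiles will give the remaining offset.

```bash
python3 - <<'E'
import cv2,numpy as np
im=cv2.imread("pics/w5.png").astype(int).mean(2).astype(int)
print("row170-200 cols 160-176",im[180:190,160:176].mean(0).astype(int)); print("220-240",im[180:190,220:240].mean(0).astype(int))
print("272-292",im[180:190,272:292].mean(0).astype(int)); print("328-346",im[180:190,328:346].mean(0).astype(int))
for c in ((190,205),(300,318)):
    v=im[:,c[0]:c[1]].mean(1).astype(int); print(c,"rows124-146",v[124:146],"rows232-254",v[232:254])
E
```

```text
row170-200 cols 160-176 [ 62  62  62  63  64  75 115 169 197 203 205 206 207 206 204 204]
220-240 [205 202 198 175 132 109 101  96  82  66  62  65  71  74  75  74  75  77
  77  78]
272-292 [ 83  85  85  83  82  87  93  96 120 165 200 215 222 223 223 223 222 220
 220 221]
328-346 [219 218 217 216 218 221 222 215 189 132  88  77  77  77  77  77  77  78]
(190, 205) rows124-146 [ 60  60  60  61  62  76 112 142 158 166 172 181 201 210 211 210 210 211
 211 212 213 213] rows232-254 [197 197 197 197 197 196 196 195 195 195 195 195 182 117  65  55  53  53
  52  53  53  53]
(300, 318) rows124-146 [178 179 179 177 173 171 170 172 181 207 221 223 222 221 221 221 221 221
 221 221 221 221] rows232-254 [221 221 221 221 221 221 220 219 208 174 142 136 146 155 139  89  62  61
  60  60  60  60]
```

step_arm(increments=[[[-15.5, -4.6, -10], [0, 0, 0]], [[-15, -4, -25], [0, 0, 0]], [[-15, -4, -30], [0, 0, 0]], [[0, 0, -30], [0, 0, 0]], [[0, 0, -30], [0, 0, 0]], [[0, 0, -19], [0, 0, 0]], [[0, 0, 0], [0, 0, 0]], [[0, 0, 0], [0, 0, 0]]])

```text
time: 7.27
eef_pos: [0.4647, -0.2183, 0.0045]
tcp_rot: [0.636, 0.772, -0.0, -0.003]
contact_force: [0.6, -0.4, -0.3]
opening: 0.849
finger_force: 0.0
```

step_arm(increments=[[[0, 0, 0], [0, 0, 0]], [[0, 0, 0], [0, 0, 0]], [[0, 0, 0], [0, 0, 0]], [[0, 0, 0], [0, 0, 0]], [[0, 0, 0], [0, 0, 0]]], fingers=-1, grip_force=40)

```text
time: 7.68
eef_pos: [0.4682, -0.2204, 0.0086]
tcp_rot: [0.636, 0.772, -0.0, 0.002]
contact_force: [-0.5, -0.0, 5.3]
opening: 0.524
finger_force: 43.1
```

step_arm(increments=[[[0, 0, 0], [0, 0, 0]], [[0, 0, 0], [0, 0, 0]]])

```text
time: 7.85
eef_pos: [0.4682, -0.2203, 0.0085]
tcp_rot: [0.636, 0.772, -0.0, 0.001]
contact_force: [-0.6, 0.1, 6.8]
opening: 0.523
finger_force: 43.2
```

step_arm(increments=[[[0, 0, 2.5], [0, 0, 0]], [[-1.9, 2, 0], [0, 0, 0]], [[0, 0, 0], [0, 0, 0]], [[0, 0, -2.5], [0, 0, 0]], [[0, 0, 0], [0, 0, 0]], [[0, 0, 0], [0, 0, 0]]])

```text
time: 8.35
eef_pos: [0.4644, -0.2167, 0.0086]
tcp_rot: [0.636, 0.772, -0.0, -0.002]
contact_force: [-8.9, 5.5, 16.5]
opening: 0.523
finger_force: 44.7
```

step_arm(increments=[[[0, 0, 0], [0, 0, 0]], [[0, 0, 0], [0, 0, 0]], [[0, 0, 0], [0, 0, 0]], [[0, 0, 0], [0, 0, 0]]], fingers=0.7)

```text
time: 8.68
eef_pos: [0.465, -0.2174, 0.0064]
tcp_rot: [0.636, 0.772, -0.0, -0.0]
contact_force: [0.5, -0.3, -0.2]
opening: 0.853
finger_force: 0.0
```

step_arm(increments=[[[0, 0, 25], [0, 0, 0]], [[0, 0, 30], [0, 0, 0]], [[12, 3, 30], [0, 0, 0]], [[12, 3, 30], [0, 0, 0]], [[12, 3, 30], [0, 0, 0]], [[10, 3, 0], [0, 0, 0]], [[0, 0, 0], [0, 0, 0]], [[0, 0, 0], [0, 0, 0]]])

```text
time: 9.35
eef_pos: [0.5107, -0.2051, 0.1508]
tcp_rot: [0.635, 0.772, -0.0, -0.001]
contact_force: [-0.1, -1.1, -0.6]
opening: 0.855
finger_force: 0.0
```

```bash
python3 - <<'E'
from h import *
pose()
im,cast,proj=cam("wrist"); cv2.imwrite("pics/w6.png",im)
for t in (15,25,35):
  r=[]
  for P in ([.5548,-.199,.045],[.4665,-.217,.045]):
    p=proj([P])[0]; f=fit(im,cast,p,P[2],t); r.append(f[1]); print(p,f)
  a=np.radians(11.2); X=np.array([np.cos(a),np.sin(a)]); d=r[0]-r[1]; print(d@X,d@[-X[1],X[0]])
im=im.astype(int).mean(2).astype(int)
print("160-176",im[180:190,160:176].mean(0).astype(int)); print("216-240",im[180:190,216:240].mean(0).astype(int))
print("272-292",im[180:190,272:292].mean(0).astype(int)); print("328-346",im[180:190,328:346].mean(0).astype(int))
for c in ((190,205),(300,318)):
    v=im[:,c[0]:c[1]].mean(1).astype(int); print(c,"rows124-146",v[124:146],"rows232-254",v[232:254])
E
```

```text
t 9.35 tcp [ 510.7 -205.1  150.8] yaw 101.1 tilt [-0.002  0.001] open 0.855
[311.05128677 191.12003166] (array([228., 220., 219.]), array([ 554.1, -198.9]), (41.3, 85.9), 11.2)
[196.5980198  191.94347761] (array([160., 213., 242.]), array([ 465. , -214.7]), (43.4, 87.4), 11.3)
90.47200709088854 -1.8071892391822966
[311.05128677 191.12003166] (array([228., 220., 219.]), array([ 553.9, -198.6]), (42.0, 86.6), 11.1)
[196.5980198  191.94347761] (array([160., 213., 242.]), array([ 465.3, -215.1]), (43.9, 88.3), 11.3)
90.11749355906787 -1.0234034548278472
[311.05128677 191.12003166] (array([228., 220., 219.]), array([ 554.1, -199. ]), (42.8, 87.6), 11.2)
[196.5980198  191.94347761] (array([160., 213., 242.]), array([ 465. , -214.9]), (44.1, 89.0), 10.9)
90.49143052601055 -1.709093723647355
160-176 [ 60  62  61  61  62  73 113 168 197 203 205 206 206 205 203 202]
216-240 [210 211 209 204 201 201 197 169 126 106 100  94  80  61  56  64  71  73
  74  75  75  75  77  77]
272-292 [ 80  81  82  84  83  83  83  85  89 106 143 181 207 219 223 224 223 223
 221 219]
328-346 [222 220 218 217 217 217 219 221 219 202 159 108  81  76  76  76  76  77]
(190, 205) rows124-146 [ 60  62  67  95 133 154 165 171 181 200 210 211 210 210 210 211 212 212
 213 213 213 212] rows232-254 [196 197 197 196 196 195 194 195 196 184 125  69  54  54  54  53  53  53
  51  51  52  53]
(300, 318) rows124-146 [161 170 174 174 174 174 172 170 170 171 176 197 217 223 222 221 221 221
 221 221 221 221] rows232-254 [221 221 220 221 220 221 221 221 220 217 196 155 131 135 148 145 101  67
  61  59  60  59]
```

step_arm(increments=[[[-2, -25, 0], [0, 0, -0.052]], [[-2.5, -30, 0], [0, 0, -0.052]], [[-2.5, -30, 0], [0, 0, -0.052]], [[-2.5, -30, 0], [0, 0, -0.052]], [[-2.5, -30, 0], [0, 0, -0.052]], [[-2, -28, 0], [0, 0, -0.052]], [[0, 0, 0], [0, 0, 0]], [[0, 0, 0], [0, 0, 0]]], fingers=1)

```text
time: 10.07
eef_pos: [0.4953, -0.379, 0.1493]
tcp_rot: [0.749, 0.663, -0.0, -0.002]
contact_force: [-0.9, -0.1, -0.0]
opening: 0.996
finger_force: 0.0
```

```bash
python3 - <<'E'
from h import *
pose()
im,cast,proj=cam("wrist"); cv2.imwrite("pics/w7.png",im)
p=proj([[.497,-.378,.018]])[0]
for t in (20,30,40): print(p,fit(im,cast,p,.018,t))
E
```

```text
t 10.07 tcp [ 495.3 -379.   149.3] yaw 83.04 tilt [-0.003  0.003] open 0.996
[256.89540441 179.24022863] (array([120., 175., 220.]), array([ 497. , -379.5]), (48.3, 156.6), -6.9)
[256.89540441 179.24022863] (array([120., 175., 220.]), array([ 497. , -379.5]), (48.6, 156.6), -6.9)
[256.89540441 179.24022863] (array([120., 175., 220.]), array([ 496.7, -380. ]), (49.0, 157.7), -7.0)
```

View pics/w7.png

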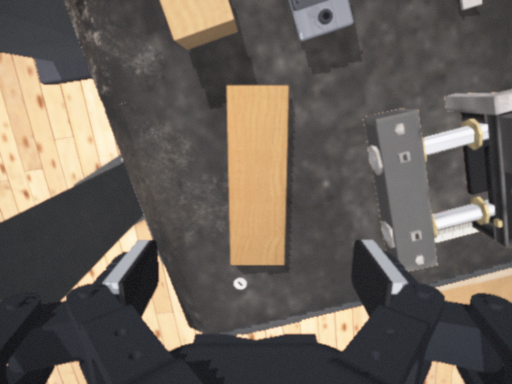

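The strip is centred at (258,175), between the fingers.

step_arm(increments=[[[1.7, 0, -20], [0, 0, 0]], [[0, 0, -35], [0, 0, 0]], [[0, 0, -35], [0, 0, 0]], [[0, 0, -30], [0, 0, 0]], [[0, 0, -20], [0, 0, 0]], [[0, 0, -9], [0, 0, 0]], [[0, 0, 0], [0, 0, 0]], [[0, 0, 0], [0, 0, 0]]])

```text
time: 10.78
eef_pos: [0.499, -0.3777, 0.0029]
tcp_rot: [0.748, 0.664, 0.0, -0.0]
contact_force: [-0.1, 1.0, -0.4]
opening: 0.998
finger_force: 0.0
```

step_arm(increments=[[[0, 0, 0], [0, 0, 0]], [[0, 0, 0], [0, 0, 0]], [[0, 0, 0], [0, 0, 0]], [[0, 0, 0], [0, 0, 0]], [[0, 0, 0], [0, 0, 0]], [[0, 0, 0], [0, 0, 0]], [[0, 0, 0], [0, 0, 0]]], fingers=-1, grip_force=40)

```text
time: 11.37
eef_pos: [0.4999, -0.3796, 0.005]
tcp_rot: [0.748, 0.664, 0.0, 0.002]
contact_force: [0.1, 1.8, 6.4]
opening: 0.573
finger_force: 43.7
```

step_arm(increments=[[[0, 0, 20], [0, 0, 0]], [[0, 0, 35], [0, 0, 0]], [[0, 7, 25], [0, 0, -0.097]], [[1, 16, 0], [0, 0, -0.12]], [[1, 17, 0], [0, 0, -0.12]], [[1, 17, 0], [0, 0, -0.12]], [[1, 17, 0], [0, 0, -0.12]], [[1, 17, 0], [0, 0, -0.12]]])

```text
time: 12.03
eef_pos: [0.5035, -0.2865, 0.0826]
tcp_rot: [0.931, 0.366, -0.0, -0.0]
contact_force: [-0.2, 0.2, -0.7]
opening: 0.571
finger_force: 42.9
```

step_arm(increments=[[[1, 17, 0], [0, 0, -0.12]], [[1, 17, 0], [0, 0, -0.12]], [[1, 17, 0], [0, 0, -0.12]], [[1, 17, 0], [0, 0, -0.12]], [[1, 14, 0], [0, 0, -0.08]], [[0, 0, 0], [0, 0, 0]], [[0, 0, 0], [0, 0, 0]], [[0, 0, 0], [0, 0, 0]]])

```text
time: 12.7
eef_pos: [0.5089, -0.2059, 0.0829]
tcp_rot: [0.995, 0.098, 0.0, 0.0]
contact_force: [0.7, 0.1, -1.0]
opening: 0.572
finger_force: 42.9
```

```bash
python3 - <<'E'
from h import *
pose()
im,cast,proj=cam("wrist"); cv2.imwrite("pics/w8.png",im)
E
```

```text
t 12.7 tcp [ 508.9 -205.9   82.9] yaw 11.24 tilt [ 0. -0.] open 0.572
```

View pics/w8.png

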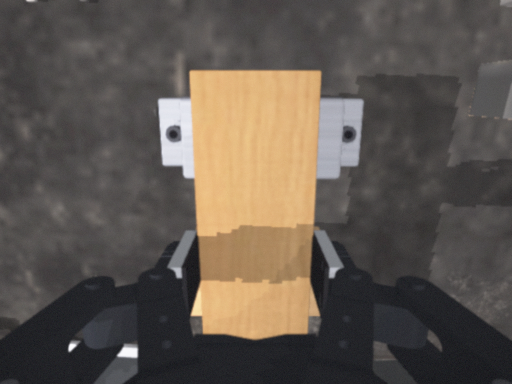

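The held strip runs over the bearer. Its centre column is 255, while the bearer's (and its screws') is about 261.5, so the strip should go about 4 mm to the right. I'll check the overhang in the same picture.

```bash
python3 - <<'E'
from h import *
pose(); im,cast,proj=cam("wrist"); g=im.astype(int).mean(2)
print("strip end",g[60:82,240:270].mean(1).astype(int))
print("bearer sliver rows 88-108",g[88:108,185:189].mean(1).astype(int),"\n right",g[88:108,325:337].mean(1).astype(int))
print("near rows168-188 L",g[168:188,185:189].mean(1).astype(int),"R",g[168:188,325:335].mean(1).astype(int))
print("row150 cols152-200",g[146:154,152:200].mean(0).astype(int)); print("314-370",g[146:154,314:370].mean(0).astype(int))
E
```

```text
t 12.75 tcp [ 508.9 -206.2   82.9] yaw 11.2 tilt [ 0. -0.] open 0.573
strip end [ 79  79  79  80  80  80  81  81  82  96 132 170 179 179 178 177 177 177
 177 178 178 178]
bearer sliver rows 88-108 [ 83  84  83  82  83  83  84  84  95 117 149 181 205 221 230 234 234 232
 231 229] 
 right [ 82  83  84  86  87  87  82  73  72  89 122 150 164 171 177 180 180 177
 176 175]
near rows168-188 L [224 226 226 225 226 226 226 223 216 194 139  96  86  87  88  89  89  85
  83  82] R [175 176 178 178 178 178 178 178 172 158 128  98  86  83  82  82  83  83
  86  87]
row150 cols152-200 [ 77  78  79  78  75  74  75  80 115 182 223 228 227 227 227 227 227 227
 227 227 227 227 227 227 227 227 227 226 224 224 229 228 226 225 225 225
 225 225 225 224 217 200 189 184 183 182 182 182]
314-370 [168 165 161 160 171 179 180 181 181 180 181 180 180 181 180 180 181 179
 180 180 180 180 180 179 175 171 168 170 173 172 172 174 176 176 176 176
 176 176 176 176 176 176 175 170 150 105  77  72  72  73  72  73  71  69
  67  67]
```

```bash
python3 - <<'E'
from h import *
im,cast,proj=cam("wrist")
a=np.radians(11.2); X=np.array([np.cos(a),np.sin(a)]);Y=np.array([-X[1],X[0]]); T=np.array([508.9,-206.1])
f=lambda p,z:((cast([p],z)[0]*1000-T)@X,(cast([p],z)[0]*1000-T)@Y)
print("strip end",f((255,70.1),.096),"bearer far",f((185,98.5),.045),"near",f((185,178),.045))
print("bearer L/R",f((181.5,150),.045),f((339.5,150),.045)," foot",f((160.3,150),.008),f((359.3,150),.008))
print("strip L/R @row150",f((193,150),.096),f((317.7,150),.096))
E
```

```text
strip end (np.float64(78.44966769665754), np.float64(-0.008782952777238145)) bearer far (np.float64(68.23714922800322), np.float64(37.13709158566112)) near (np.float64(24.772883470866983), np.float64(39.54652243151341))
bearer L/R (np.float64(40.68914491022319), np.float64(40.57968993069907)) (np.float64(40.589198438181455), np.float64(-46.74507229993231))  foot (np.float64(35.03205209228144), np.float64(63.15193945273503)) (np.float64(34.876732764831615), np.float64(-69.75204504810776))
strip L/R @row150 (np.float64(48.556398840352465), np.float64(24.513623069148103)) (np.float64(48.49063429442235), np.float64(-24.746539965769344))
```

step_arm(increments=[[[3, -2, 0], [0, 0, 0]], [[0, 0, -15], [0, 0, 0]], [[0, 0, -13], [0, 0, 0]], [[0, 0, -3], [0, 0, 0]], [[0, 0, -1.5], [0, 0, 0]], [[0, 0, 0], [0, 0, 0]], [[0, 0, 0], [0, 0, 0]]])

```text
time: 13.43
eef_pos: [0.5116, -0.2076, 0.0501]
tcp_rot: [0.995, 0.097, -0.0, -0.0]
contact_force: [-0.2, -0.1, -0.6]
opening: 0.569
finger_force: 43.0
```

step_arm(increments=[[[0, 0, -0.8], [0, 0, 0]], [[0, 0, 0], [0, 0, 0]], [[0, 0, 0], [0, 0, 0]]])

```text
time: 13.68
eef_pos: [0.5117, -0.2076, 0.05]
tcp_rot: [0.995, 0.097, -0.0, -0.0]
contact_force: [-2.7, 1.6, 5.2]
opening: 0.573
finger_force: 43.6
```

step_arm(increments=[[[0, 0, 0], [0, 0, 0]], [[0, 0, 0], [0, 0, 0]], [[0, 0, 0], [0, 0, 0]], [[0, 0, 0], [0, 0, 0]]], fingers=0.7)

```text
time: 14.02
eef_pos: [0.5119, -0.2075, 0.0493]
tcp_rot: [0.995, 0.097, 0.0, 0.0]
contact_force: [0.3, 0.4, 0.7]
opening: 0.851
finger_force: 0.0
```

step_arm(increments=[[[0, 0, 20], [0, 0, 0]], [[0, 0, 30], [0, 0, 0.12]], [[0, 0, 30], [0, 0, 0.12]], [[0, 0, 30], [0, 0, 0.12]], [[0, 0, 20], [0, 0, 0.12]], [[0, 0, 0], [0, 0, 0.12]], [[0, 0, 0], [0, 0, 0.12]], [[0, 0, 0], [0, 0, 0.12]]])

```text
time: 14.68
eef_pos: [0.5122, -0.2076, 0.1802]
tcp_rot: [0.868, 0.497, 0.0, 0.001]
contact_force: [0.5, 0.4, 0.3]
opening: 0.853
finger_force: 0.0
```

step_arm(increments=[[[0, 0, 0], [0, 0, 0.12]], [[0, 0, 0], [0, 0, 0.12]], [[0, 0, 0], [0, 0, 0.12]], [[0, 0, 0], [0, 0, 0.12]], [[0, 0, 0], [0, 0, 0.12]], [[0, 0, 0], [0, 0, 0.12]], [[0, 0, 0], [0, 0, 0]], [[0, 0, 0], [0, 0, 0]]])

```text
time: 15.35
eef_pos: [0.5119, -0.2075, 0.1794]
tcp_rot: [0.64, 0.768, 0.0, -0.0]
contact_force: [0.4, -0.2, 0.9]
opening: 0.848
finger_force: 0.0
```

```bash
python3 - <<'E'
from h import *
pose()
im,cast,proj=cam("wrist"); cv2.imwrite("pics/w9.png",im)
p=proj([[.511,-.2075,.063]])[0]
for t in (20,30,40): print(p,fit(im,cast,p,.063,t))
E
```

```text
t 15.35 tcp [ 511.9 -207.5  179.4] yaw 100.37 tilt [0. 0.] open 0.848
[253.30065795 184.28082467] (array([114., 166., 211.]), array([ 510.4, -206.8]), (49.6, 158.0), -78.6)
[253.30065795 184.28082467] (array([114., 166., 211.]), array([ 511.3, -211.5]), (63.0, 158.5), -79.6)
[253.30065795 184.28082467] (array([114., 166., 211.]), array([ 510.5, -206.6]), (74.0, 158.3), -78.9)
```

View pics/w9.png

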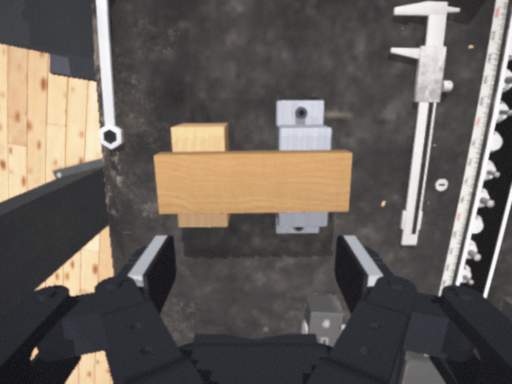

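The strip lies across both bearers, with its ends at columns 155 and 351. The block's outer edge is at 172 and the bearer's at 331.

```bash
python3 - <<'E'
from h import *
im=cv2.imread("pics/w9.png"); g=im.astype(int).mean(2)
print("blk",g[138:146,164:180].mean(0).astype(int),g[138:146,222:236].mean(0).astype(int),"brg",g[138:146,272:286].mean(0).astype(int),g[138:146,324:338].mean(0).astype(int))
print("strip",g[170:190,148:164].mean(0).astype(int),g[170:190,344:358].mean(0).astype(int))
print("rows strip140-222",g[142:160,240:265].mean(1).astype(int),g[204:222,240:265].mean(1).astype(int))
print("blk rows",g[116:136,185:220].mean(1).astype(int),g[218:236,185:220].mean(1).astype(int)); print("brg rows",g[116:136,285:320].mean(1).astype(int),g[214:240,305:316].mean(1).astype(int))
E
```

```text
blk [ 61  61  64  65  66  67  82 129 184 202 203 199 197 199 202 204] [201 194 161 115  94  88  78  67  62  60  60  62  64  66] brg [ 80  79  79  76  79  90 114 157 188 205 211 212 212 211] [203 203 203 205 207 200 170 122  89  80  77  75  74  72]
strip [ 68  68  69  71  71  73  83 110 145 164 167 167 168 168 168 168] [162 162 162 162 162 157 131  94  78  76  75  75  73  73]
rows strip140-222 [ 73  73  73  73  73  73  73  77  92 114 128 141 160 168 169 168 169 169] [166 163 159 156 154 154 155 153 131  90  64  58  56  56  56  56  56  57]
blk rows [ 62  61  61  60  60  63  84 125 152 165 179 199 208 209 209 210 210 210
 210 208] [153 153 153 152 152 152 153 152 138  91  58  53  54  54  54  55  54  55]
brg rows [176 179 185 192 194 194 193 191 182 172 171 184 210 221 221 219 220 219
 217 214] [160 160 161 161 160 161 161 160 160 160 160 158 154 159 162 162 162 159
 143  96  66  60  60  60  58  58]
```

```bash
python3 - <<'E'
from h import *
im,cast,proj=cam("wrist")
a=np.radians(11.2); X=np.array([np.cos(a),np.sin(a)]);Y=np.array([-X[1],X[0]]); T=np.array([511.9,-207.5])
f=lambda x,y,z:np.round([(cast([(x,y)],z)[0]*1000-T)@X,(cast([(x,y)],z)[0]*1000-T)@Y],1)
print("block",f(171.1,142,.045),f(224.2,142,.045),"bearer",f(279,142,.045),f(330.7,142,.045),"strip",f(155.2,180,.063),f(350.4,180,.063))
print("strip Y",f(253,152.2,.063),f(253,212.3,.063),"block Y",f(203,127,.045),f(203,226.6,.045),"bearer Y",f(303,127.5,.045),f(303,227,.045))
E
```

```text
block [-69.9  33.4] [-25.   32.6] bearer [21.2 31.9] [64.9 31.4] strip [-80.8   5. ] [78.3  2.6]
strip Y [-0.7 26.5] [ -1.5 -24. ] block Y [-42.2  45.4] [-47.3 -43.6] bearer Y [41.2 43.7] [ 43.3 -45.3]
```

step_arm(increments=[[[0, 25, 0], [0, 0, -0.032]], [[0, 39, 0], [0, 0, -0.032]], [[0, 41, 0], [0, 0, -0.032]], [[0, 41, 0], [0, 0, -0.032]], [[0, 41, 0], [0, 0, -0.032]], [[0, 41, 0], [0, 0, -0.032]], [[0, 41, 0], [0, 0, -0.032]], [[0, 39, -10], [0, 0, -0.032]]], fingers=1)

```text
time: 16.12
eef_pos: [0.513, 0.1027, 0.1718]
tcp_rot: [0.733, 0.68, 0.002, 0.002]
contact_force: [1.1, -0.5, -0.8]
opening: 1.004
finger_force: 0.0
```

step_arm(increments=[[[0, 4, -20], [0, 0, 0]], [[0, 0, 0], [0, 0, 0]], [[0, 0, 0], [0, 0, 0]], [[0, 0, 0], [0, 0, 0]]])

```text
time: 16.45
eef_pos: [0.5123, 0.1037, 0.15]
tcp_rot: [0.733, 0.681, 0.0, 0.0]
contact_force: [-0.4, 0.0, 0.2]
opening: 0.996
finger_force: 0.0
```

```bash
python3 - <<'E'
from h import *
pose()
im,cast,proj=cam("wrist"); cv2.imwrite("pics/w10.png",im)
p=proj([[.5113,.108,.019]])[0]
for t in (15,25,35): print(p,fit(im,cast,p,.019,t))
E
```

```text
t 16.45 tcp [512.3 103.7 150. ] yaw 85.79 tilt [ 0. -0.] open 0.996
[252.96347317 175.36467756] (array([237., 239., 241.]), array([510.3, 104.6]), (58.3, 141.2), -4.3)
[252.96347317 175.36467756] (array([237., 239., 241.]), array([510.2, 104.1]), (58.6, 142.3), -4.3)
[252.96347317 175.36467756] (array([237., 239., 241.]), array([510.2, 104.4]), (58.9, 143.0), -4.4)
```

step_arm(increments=[[[-2.1, -0.7, -20], [0, 0, 0]], [[0, 0, -35], [0, 0, 0]], [[0, 0, -35], [0, 0, 0]], [[0, 0, -32], [0, 0, 0]], [[0, 0, -20], [0, 0, 0]], [[0, 0, -8], [0, 0, 0]], [[0, 0, 0], [0, 0, 0]], [[0, 0, 0], [0, 0, 0]]])

```text
time: 17.17
eef_pos: [0.5111, 0.1031, 0.0007]
tcp_rot: [0.733, 0.681, 0.001, 0.001]
contact_force: [-0.1, 0.1, -0.9]
opening: 1.001
finger_force: 0.0
```

step_arm(increments=[[[0, 0, 0], [0, 0, 0]], [[0, 0, 0], [0, 0, 0]], [[0, 0, 0], [0, 0, 0]], [[0, 0, 0], [0, 0, 0]], [[0, 0, 0], [0, 0, 0]], [[0, 0, 0], [0, 0, 0]]], fingers=-1, grip_force=40)

```text
time: 17.67
eef_pos: [0.5117, 0.1038, 0.0018]
tcp_rot: [0.732, 0.681, 0.001, 0.001]
contact_force: [-0.4, -1.2, 6.6]
opening: 0.693
finger_force: 45.0
```

step_arm(increments=[[[0, 0, 20], [0, 0, 0]], [[0, 0, 35], [0, 0, 0]], [[0, -12, 35], [0, 0, -0.1]], [[0, -25, 10], [0, 0, -0.12]], [[0, -30, 0], [0, 0, -0.12]], [[0, -30, 0], [0, 0, -0.12]], [[0, -30, 0], [0, 0, -0.12]], [[0, -30, 0], [0, 0, -0.12]]])

```text
time: 18.33
eef_pos: [0.5096, -0.0543, 0.1001]
tcp_rot: [0.922, 0.386, 0.0, 0.0]
contact_force: [1.2, 0.6, -0.3]
opening: 0.69
finger_force: 44.2
```

step_arm(increments=[[[0, -30, 0], [0, 0, -0.12]], [[0, -30, 0], [0, 0, -0.12]], [[0, -30, 0], [0, 0, -0.12]], [[0, -30, 0], [0, 0, -0.12]], [[0, -25, 0], [0, 0, -0.12]], [[0, -9.5, 0], [0, 0, 0]], [[0, 0, 0], [0, 0, 0]], [[0, 0, 0], [0, 0, 0]]])

```text
time: 19.0
eef_pos: [0.5095, -0.2072, 0.0994]
tcp_rot: [0.995, 0.1, -0.0, -0.0]
contact_force: [-0.0, 0.3, -1.4]
opening: 0.688
finger_force: 44.2
```

```bash
python3 - <<'E'
from h import *
pose()
im,cast,proj=cam("wrist"); cv2.imwrite("pics/w11.png",im)
E
```

```text
t 19.0 tcp [ 509.5 -207.2   99.4] yaw 11.46 tilt [-0.     0.001] open 0.688
```

View pics/w11.png

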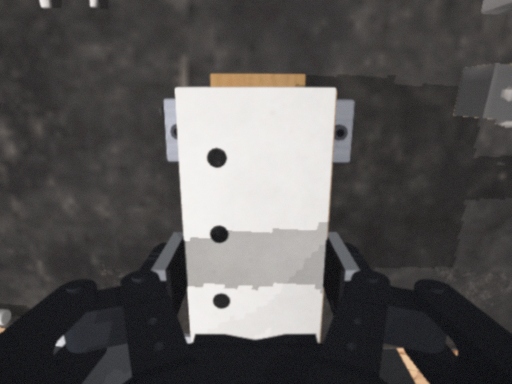

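The white strip is in hand, white face up, with its end at row 87 and its centre at column 256. The plain strip's end shows at row 73, centre column 258.

```bash
python3 - <<'E'
from h import *
pose(); im,cast,proj=cam("wrist"); g=im.astype(int).mean(2)
print(g[66:96,235:280].mean(1).astype(int)); print(g[78:84,202:216].mean(0).astype(int),g[78:84,300:314].mean(0).astype(int))
a=np.radians(11.2); X=np.array([np.cos(a),np.sin(a)]);Y=np.array([-X[1],X[0]]); T=np.array([509.5,-207.2])
f=lambda x,y,z:np.round([(cast([(x,y)],z)[0]*1000-T)@X,(cast([(x,y)],z)[0]*1000-T)@Y],1)
print("white",f(256,87,.1166),f(256,88,.1166),"plain",f(256,73,.063),f(256,74,.063),f(210,80,.063),f(306,80,.063))
E
```

```text
t 19.05 tcp [ 509.5 -206.5   99.3] yaw 11.49 tilt [-0.001  0.001] open 0.691
[ 63  63  64  64  64  65  70  93 127 141 143 142 141 142 143 142 143 143
 143 146 164 203 229 234 235 235 235 235 234 235]
[ 63  63  64  62  63  62  63  64  73 105 138 149 150 150] [138 137 136 135 133 127 103  66  44  42  41  39  39  41]
white [72.4  0.9] [72.   0.9] plain [81.   0.8] [80.5  0.8] [77.5 24.7] [ 77.7 -25.1]
```

step_arm(increments=[[[1.3, -0.3, 0], [0, 0, -0.003]], [[0, 0, -15], [0, 0, 0]], [[0, 0, -14], [0, 0, 0]], [[0, 0, -4], [0, 0, 0]], [[0, 0, -1], [0, 0, 0]], [[0, 0, 0], [0, 0, 0]], [[0, 0, 0], [0, 0, 0]]])

```text
time: 19.68
eef_pos: [0.5114, -0.2076, 0.0658]
tcp_rot: [0.995, 0.098, 0.0, 0.0]
contact_force: [-0.5, -0.2, -1.0]
opening: 0.693
finger_force: 44.2
```

step_arm(increments=[[[0, 0, -1], [0, 0, 0]], [[0, 0, 0], [0, 0, 0]], [[0, 0, 0], [0, 0, 0]]])

```text
time: 19.93
eef_pos: [0.5114, -0.2081, 0.0649]
tcp_rot: [0.995, 0.098, 0.0, 0.0]
contact_force: [0.8, -0.0, -0.3]
opening: 0.692
finger_force: 44.2
```

step_arm(increments=[[[0, 0, 0], [0, 0, 0]], [[0, 0, 0], [0, 0, 0]], [[0, 0, 0], [0, 0, 0]], [[0, 0, 0], [0, 0, 0]]], fingers=0.9)

```text
time: 20.27
eef_pos: [0.5111, -0.2081, 0.0646]
tcp_rot: [0.995, 0.098, 0.0, 0.0]
contact_force: [-0.3, -0.4, 0.2]
opening: 0.954
finger_force: 0.0
```

step_arm(increments=[[[0, 0, 20], [0, 0, 0]], [[0, 0, 30], [0, 0, 0.12]], [[0, 0, 30], [0, 0, 0.12]], [[0, 0, 30], [0, 0, 0.12]], [[0, 0, 10], [0, 0, 0.12]], [[0, 0, 0], [0, 0, 0.12]], [[0, 0, 0], [0, 0, 0.12]], [[0, 0, 0], [0, 0, 0.12]]])

```text
time: 20.93
eef_pos: [0.5112, -0.2081, 0.1851]
tcp_rot: [0.867, 0.498, 0.0, 0.0]
contact_force: [0.4, -1.0, 0.2]
opening: 0.949
finger_force: 0.0
```

step_arm(increments=[[[0, 0, 0], [0, 0, 0.12]], [[0, 0, 0], [0, 0, 0.12]], [[0, 0, 0], [0, 0, 0.12]], [[0, 0, 0], [0, 0, 0.12]], [[0, 0, 0], [0, 0, 0.12]], [[0, 0, 0], [0, 0, 0.12]], [[0, 0, 0], [0, 0, 0]], [[0, 0, 0], [0, 0, 0]]])

```text
time: 21.6
eef_pos: [0.511, -0.208, 0.1845]
tcp_rot: [0.64, 0.768, -0.0, -0.0]
contact_force: [0.5, 0.2, -0.1]
opening: 0.949
finger_force: 0.0
```

```bash
python3 - <<'E'
from h import *
pose()
im,cast,proj=cam("wrist"); cv2.imwrite("pics/w12.png",im); g=im.astype(int).mean(2)
p=proj([[.511,-.2075,.082]])[0]
for t in (20,40): print(p,fit(im,cast,p,.082,t))
r=int(p[1]); print("row",r); v=g[r-4:r+12].mean(0).astype(int); print(list(v[140:185]),list(v[325:372]))
E
```

```text
t 21.6 tcp [ 511.  -208.   184.5] yaw 100.42 tilt [-0.  0.] open 0.949
[254.50050142 188.40992179] (array([237., 239., 241.]), array([ 511.2, -206.9]), (59.3, 143.2), -78.8)
[254.50050142 188.40992179] (array([237., 239., 241.]), array([ 511.1, -206.6]), (60.2, 143.4), -78.9)
row 188
[np.int64(69), np.int64(69), np.int64(68), np.int64(69), np.int64(68), np.int64(68), np.int64(68), np.int64(68), np.int64(67), np.int64(67), np.int64(66), np.int64(67), np.int64(68), np.int64(68), np.int64(69), np.int64(69), np.int64(69), np.int64(69), np.int64(75), np.int64(93), np.int64(122), np.int64(144), np.int64(174), np.int64(213), np.int64(233), np.int64(236), np.int64(236), np.int64(236), np.int64(237), np.int64(237), np.int64(238), np.int64(238), np.int64(238), np.int64(238), np.int64(239), np.int64(239), np.int64(239), np.int64(238), np.int64(238), np.int64(238), np.int64(238), np.int64(238), np.int64(238), np.int64(238), np.int64(238)] [np.int64(238), np.int64(237), np.int64(237), np.int64(237), np.int64(237), np.int64(236), np.int64(236), np.int64(236), np.int64(236), np.int64(236), np.int64(235), np.int64(235), np.int64(236), np.int64(236), np.int64(236), np.int64(236), np.int64(236), np.int64(236), np.int64(236), np.int64(236), np.int64(236), np.int64(232), np.int64(206), np.int64(154), np.int64(99), np.int64(68), np.int64(62), np.int64(61), np.int64(59), np.int64(59), np.int64(58), np.int64(58), np.int64(58), np.int64(59), np.int64(59), np.int64(58), np.int64(58), np.int64(60), np.int64(60), np.int64(60), np.int64(60), np.int64(61), np.int64(62), np.int64(62), np.int64(61), np.int64(62), np.int64(61)]
```

View pics/w12.png

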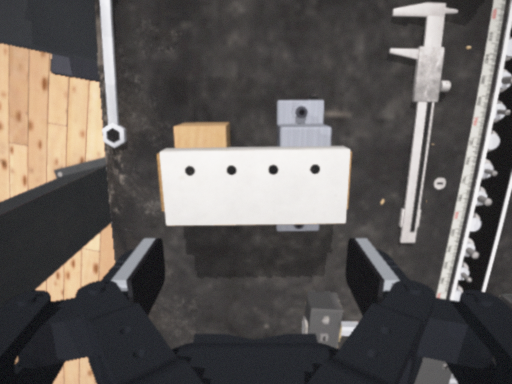

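The white strip lies centred on the plain strip with its holes up, spanning columns 162–348. Next is the cork.

step_arm(increments=[[[-5, 25, 0], [0, 0, -0.018]], [[-8.5, 38, 0], [0, 0, -0.018]], [[-8.5, 38, 0], [0, 0, -0.018]], [[-8.5, 38, 0], [0, 0, -0.018]], [[-8.5, 38, 0], [0, 0, -0.018]], [[-8.5, 38, 0], [0, 0, -0.018]], [[-8.5, 38, 0], [0, 0, -0.018]], [[-8.5, 38, 0], [0, 0, -0.018]]], fingers=1)

```text
time: 22.32
eef_pos: [0.4459, 0.0846, 0.1848]
tcp_rot: [0.694, 0.72, 0.0, 0.0]
contact_force: [1.1, 1.2, 0.3]
opening: 1.002
finger_force: 0.0
```

step_arm(increments=[[[-8.5, 38, 0], [0, 0, -0.018]], [[-8.5, 38, 0], [0, 0, -0.018]], [[-8.5, 38, 0], [0, 0, -0.018]], [[-8.5, 38, -10], [0, 0, -0.018]], [[-8.5, 38, -15], [0, 0, -0.018]], [[-4, 13, -10], [0, 0, 0]], [[0, 0, 0], [0, 0, 0]], [[0, 0, 0], [0, 0, 0]]])

```text
time: 22.98
eef_pos: [0.3993, 0.2862, 0.1489]
tcp_rot: [0.724, 0.69, -0.001, -0.0]
contact_force: [0.1, -0.1, -0.5]
opening: 0.998
finger_force: 0.0
```

```bash
python3 - <<'E'
from h import *
pose()
im,cast,proj=cam("wrist"); cv2.imwrite("pics/w13.png",im)
p=proj([[.400,.2868,.03]])[0]
for t in (20,30,40): print(p,fit(im,cast,p,.03,t))
E
```

```text
t 22.98 tcp [399.3 286.2 148.9] yaw 87.24 tilt [-0.001 -0.001] open 0.998
[255.45954808 182.86075308] (array([119., 173., 219.]), array([399.3, 286.9]), (57.2, 106.2), -2.9)
[255.45954808 182.86075308] (array([119., 173., 219.]), array([399. , 287.1]), (57.3, 107.2), -3.5)
[255.45954808 182.86075308] (array([119., 173., 219.]), array([399.2, 287. ]), (57.7, 107.8), -3.2)
```

step_arm(increments=[[[0, -0.5, -20], [0, 0, 0]], [[0, 0, -35], [0, 0, 0]], [[0, 0, -35], [0, 0, 0]], [[0, 0, -30], [0, 0, 0]], [[0, 0, -18], [0, 0, 0]], [[0, 0, -6], [0, 0, 0]], [[0, 0, 0], [0, 0, 0]], [[0, 0, 0], [0, 0, 0]]])

```text
time: 23.7
eef_pos: [0.4017, 0.2852, 0.0069]
tcp_rot: [0.725, 0.689, 0.001, 0.0]
contact_force: [0.2, 0.0, 0.1]
opening: 0.997
finger_force: 0.0
```

step_arm(increments=[[[0, 0, 0], [0, 0, 0]], [[0, 0, 0], [0, 0, 0]], [[0, 0, 0], [0, 0, 0]], [[0, 0, 0], [0, 0, 0]], [[0, 0, 0], [0, 0, 0]], [[0, 0, 0], [0, 0, 0]]], fingers=-1, grip_force=30)

```text
time: 24.2
eef_pos: [0.4014, 0.286, 0.0075]
tcp_rot: [0.724, 0.69, 0.001, 0.001]
contact_force: [-0.8, -2.8, 5.7]
opening: 0.696
finger_force: 34.1
```

step_arm(increments=[[[0, 0, 25], [0, 0, 0]], [[0, 0, 40], [0, 0, 0]], [[3, -15, 40], [0, 0, -0.05]], [[8, -35, 15], [0, 0, -0.1]], [[8, -36, 0], [0, 0, -0.1]], [[8, -36, 0], [0, 0, -0.1]], [[8, -36, 0], [0, 0, -0.1]], [[8, -36, 0], [0, 0, -0.1]]])

```text
time: 24.87
eef_pos: [0.443, 0.0904, 0.1251]
tcp_rot: [0.885, 0.465, 0.001, 0.0]
contact_force: [0.7, -0.3, -2.2]
opening: 0.698
finger_force: 33.7
```

step_arm(increments=[[[8, -36, 0], [0, 0, -0.1]], [[8, -36, 0], [0, 0, -0.1]], [[8, -36, 0], [0, 0, -0.1]], [[8, -36, 0], [0, 0, -0.1]], [[8, -36, 0], [0, 0, -0.1]], [[8, -36, 0], [0, 0, -0.1]], [[8, -36, 0], [0, 0, -0.1]], [[8, -36, 0], [0, 0, -0.1]]])

```text
time: 25.53
eef_pos: [0.507, -0.1979, 0.1247]
tcp_rot: [0.997, 0.083, 0.0, 0.0]
contact_force: [0.9, 0.4, -1.7]
opening: 0.692
finger_force: 33.7
```

step_arm(increments=[[[2.5, -11, 0], [0, 0, 0.024]], [[0, 0, 0], [0, 0, 0]], [[0, 0, 0], [0, 0, 0]], [[0, 0, 0], [0, 0, 0]]])

```text
time: 25.87
eef_pos: [0.509, -0.2061, 0.1241]
tcp_rot: [0.995, 0.098, -0.0, -0.0]
contact_force: [-0.4, 0.2, -1.3]
opening: 0.696
finger_force: 33.7
```

Checking the relative position of the cork end and the white strip's end in one picture.

```bash
python3 - <<'E'
from h import *
pose(); im,cast,proj=cam("wrist"); g=im.astype(int).mean(2); cv2.imwrite("pics/w14.png",im)
a=np.radians(11.2); X=np.array([np.cos(a),np.sin(a)]);Y=np.array([-X[1],X[0]]); T=np.array([509,-206.1])
s=readout.get_state(); zc=s["eef_pos"][2]-.0075+.03
c=lambda X_,Y_,z:np.r_[(T+X_*X+Y_*Y)/1000,z]
print("predicted cork end",proj([c(55,0,zc)])," white end",proj([c(73.5,0,.082),c(73.5,30,.082),c(73.5,-30,.082)]))
hsv=cv2.cvtColor(im,cv2.COLOR_BGR2HSV)
print("rows 50-150 mid",list(g[50:150,245:266].mean(1).astype(int)))
m=((hsv[...,1]<30)&(hsv[...,2]>200)).astype(np.uint8)
n,l,st,ct=cv2.connectedComponentsWithStats(m); i=1+np.argmax(st[1:,4]); print("white",st[i])
cn=cv2.findContours((l==i).astype(np.uint8),0,cv2.CHAIN_APPROX_NONE)[0][0].reshape(-1,2)
q=(cast(cn,.082)*1000-T); print("white X max",(q@X).max(),"Y",(q@Y).min(),(q@Y).max())
E
```

```text
t 25.87 tcp [ 509.  -206.1  124.1] yaw 11.24 tilt [-0.001  0.001] open 0.696
predicted cork end [[255.82488941 136.27757261]]  white end [[255.60867973  88.10937773]
 [199.98321644  88.25324584]
 [311.23991657  88.26121223]]
rows 50-150 mid [np.int64(73), np.int64(73), np.int64(74), np.int64(74), np.int64(75), np.int64(76), np.int64(77), np.int64(77), np.int64(78), np.int64(78), np.int64(78), np.int64(77), np.int64(76), np.int64(76), np.int64(76), np.int64(76), np.int64(76), np.int64(76), np.int64(77), np.int64(77), np.int64(77), np.int64(79), np.int64(79), np.int64(80), np.int64(85), np.int64(108), np.int64(146), np.int64(170), np.int64(173), np.int64(173), np.int64(172), np.int64(173), np.int64(173), np.int64(173), np.int64(172), np.int64(177), np.int64(207), np.int64(241), np.int64(251), np.int64(251), np.int64(252), np.int64(252), np.int64(252), np.int64(252), np.int64(252), np.int64(251), np.int64(251), np.int64(251), np.int64(251), np.int64(251), np.int64(251), np.int64(251), np.int64(251), np.int64(251), np.int64(251), np.int64(251), np.int64(251), np.int64(251), np.int64(251), np.int64(251), np.int64(251), np.int64(251), np.int64(252), np.int64(252), np.int64(252), np.int64(252), np.int64(252), np.int64(252), np.int64(252), np.int64(252), np.int64(252), np.int64(252), np.int64(252), np.int64(252), np.int64(252), np.int64(252), np.int64(252), np.int64(252), np.int64(251), np.int64(239), np.int64(175), np.int64(109), np.int64(91), np.int64(93), np.int64(97), np.int64(103), np.int64(109), np.int64(116), np.int64(135), np.int64(161), np.int64(172), np.int64(175), np.int64(176), np.int64(177), np.int64(178), np.int64(178), np.int64(178), np.int64(177), np.int64(177), np.int64(177)]
white [ 174   87  141   53 5521]
white X max 74.16094610211937 Y -32.08922484598012 44.73974330235198
```

step_arm(increments=[[[2.7, -1.6, 0], [0, 0, 0]], [[0, 0, -15], [0, 0, 0]], [[0, 0, -14], [0, 0, 0]], [[0, 0, -4], [0, 0, 0]], [[0, 0, -1], [0, 0, 0]], [[0, 0, 0], [0, 0, 0]], [[0, 0, 0], [0, 0, 0]]])

```text
time: 26.5
eef_pos: [0.5126, -0.2086, 0.091]
tcp_rot: [0.995, 0.098, 0.0, 0.0]
contact_force: [0.6, 0.1, -2.0]
opening: 0.697
finger_force: 33.7
```

step_arm(increments=[[[0, 0, -0.8], [0, 0, 0]], [[0, 0, 0], [0, 0, 0]], [[0, 0, 0], [0, 0, 0]]])

```text
time: 26.75
eef_pos: [0.5123, -0.2088, 0.0899]
tcp_rot: [0.995, 0.098, 0.0, 0.0]
contact_force: [0.1, 0.5, -1.3]
opening: 0.697
finger_force: 33.7
```

step_arm(increments=[[[-0.4, 0.7, 0], [0, 0, 0]], [[0, 0, -0.4], [0, 0, 0]], [[0, 0, 0], [0, 0, 0]]])

```text
time: 27.0
eef_pos: [0.5118, -0.2081, 0.0896]
tcp_rot: [0.995, 0.098, -0.0, 0.0]
contact_force: [-2.1, 0.1, 1.0]
opening: 0.693
finger_force: 33.9
```

step_arm(increments=[[[0, 0, 0], [0, 0, 0]], [[0, 0, 0], [0, 0, 0]], [[0, 0, 0], [0, 0, 0]], [[0, 0, 0], [0, 0, 0]]], fingers=0.9)

```text
time: 27.33
eef_pos: [0.512, -0.2082, 0.0894]
tcp_rot: [0.995, 0.098, 0.0, 0.0]
contact_force: [-0.9, 0.3, 0.4]
opening: 0.95
finger_force: 0.0
```

step_arm(increments=[[[0, 0, 20], [0, 0, 0]], [[0, 0, 30], [0, 0, 0.12]], [[0, 0, 30], [0, 0, 0.12]], [[0, 0, 30], [0, 0, 0.12]], [[0, 0, 10], [0, 0, 0.12]], [[0, 0, 0], [0, 0, 0.12]], [[0, 0, 0], [0, 0, 0.12]], [[0, 0, 0], [0, 0, 0.12]]])

```text
time: 28.0
eef_pos: [0.512, -0.2081, 0.2099]
tcp_rot: [0.867, 0.498, 0.0, 0.001]
contact_force: [-0.5, 0.3, -0.0]
opening: 0.956
finger_force: 0.0
```

step_arm(increments=[[[0, 0, 0], [0, 0, 0.12]], [[0, 0, 0], [0, 0, 0.12]], [[0, 0, 0], [0, 0, 0.12]], [[0, 0, 0], [0, 0, 0.12]], [[0, 0, 0], [0, 0, 0.12]], [[0, 0, 0], [0, 0, 0.12]], [[0, 0, 0], [0, 0, 0]], [[0, 0, 0], [0, 0, 0]]])

```text
time: 28.67
eef_pos: [0.5118, -0.2081, 0.2093]
tcp_rot: [0.64, 0.768, -0.0, 0.0]
contact_force: [0.2, 0.4, 0.6]
opening: 0.954
finger_force: 0.0
```

```bash
python3 - <<'E'
from h import *
pose()
im,cast,proj=cam("wrist"); cv2.imwrite("pics/w15.png",im); g=im.astype(int).mean(2)
p=proj([[.511,-.2075,.112]])[0]
for t in (20,40): print(p,fit(im,cast,p,.112,t))
E
```

```text
t 28.67 tcp [ 511.8 -208.1  209.3] yaw 100.42 tilt [ 0. -0.] open 0.954
[253.45668372 189.99168873] (array([112., 162., 207.]), array([ 511.2, -206.2]), (57.6, 106.5), -79.0)
[253.45668372 189.99168873] (array([112., 162., 207.]), array([ 511.1, -205.1]), (61.3, 107.1), -79.0)
```

View pics/w15.png

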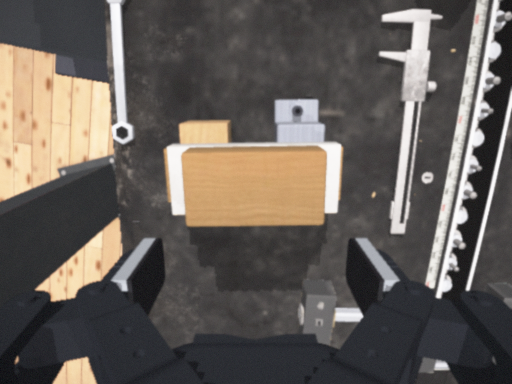

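The cork sits centred on the white strip: cork columns 183–326, white strip 167–341. The fitted centres agree to about 1 mm, and the gripper is clear.

```bash
python3 -c "
from plant import sign_off
print(sign_off())"
```

```text
the job is handed in; nothing more can be done
None
```

The glue-up is set out dry as asked and handed in at about 29 s. By camera, the bearers are about 90.5 mm centre to centre and every layer is within 1–2 mm of centred; nothing else was touched.

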